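# Hold a module over the column for the colleague to plug in

## Task

In the open instrument base, set the blue module squarely on top of the bare aluminium module that is screwed down there, edges flush and connector ends the same way, and let go of it. Then carry the orange module over the heat sink, again connector end the same way, and hold it level and square about 15 mm above the blue one, not touching it, so that your colleague can plug in the short lead between them: finish while still holding it there. Do not drop a module, do not knock against the instrument base or what is mounted in it, never let the orange module touch the two others, and leave the screwdriver, tape and spray bottle alone.

Things in the scene. Friction and masses are not known exactly. Their poses are not given: they have to be found in the camera images.
- base_module_center (a point): Centre (half-way up) of the lowest module, bare aluminium with a grey plate on its lid, fixed in the instrument base: closed die-cast box, 112 mm long (its x) by 60 mm wide (its y) by 36 mm high, flat top and bottom; a black connector block, 34 mm wide, juts 9 mm out of its +x end. Site axes are the box's: x along its length towards the connector end, z up.
- base_module_socket (a point): Middle of the outer face of the aluminium module's connector block, 65 mm along +x from the box centre and 2 mm below it.
- blue_module_center (a point): Centre (half-way up) of the loose blue module, about 0.35 kg, standing on the black rubber mat (2 mm thick): closed die-cast box, 112 mm long (its x) by 60 mm wide (its y) by 36 mm high, flat top and bottom; a black connector block, 34 mm wide, juts 9 mm out of its +x end. Site axes are the box's: x along its length towards the connector end, z up. Grasp it across its 60 mm width.
- blue_module_socket (a point): Middle of the outer face of the blue module's connector block, 65 mm along +x from the box centre and 2 mm below it.
- orange_module_center (a point): Centre (half-way up) of the loose orange module, about 0.35 kg, standing on the same mat: closed die-cast box, 112 mm long (its x) by 60 mm wide (its y) by 36 mm high, flat top and bottom; a black connector block, 34 mm wide, juts 9 mm out of its +x end. Site axes are the box's: x along its length towards the connector end, z up. Grasp it across its 60 mm width.
- orange_module_socket (a point): Middle of the outer face of the orange module's connector block, 65 mm along +x from the box centre and 2 mm below it.
- pan: Fixed instrument base: open white steel tray, 260 mm (its x) by 340 mm (its y), on feet; origin at the centre of its underside on the bench. Floor 10 mm, wall edges 70 mm above the bench. The aluminium module is screwed down about 45 mm to -y of the origin, within 15 mm, parallel to the tray. Fittings jut 16 mm from the x walls.
- heat_sink_top (a point): Middle of the top of the black finned heat sink fixed in the tray, inside its -y wall: 160 mm long (tray's x), 27 mm thick, its top 92 mm above the bench; its inner face is about 95 mm from the modules' column centre line.
- transformer_top (a point): Top centre of the yellow toroidal transformer fixed in the tray at the +y side of the column: radius 50 mm, top 61 mm above the bench. Beside it towards +x lies a green board with two blue capacitors of radius 17 mm, tops 64 mm above the bench, no nearer to the column than about 95 mm.
- screwdriver: Loose yellow-handled screwdriver, 200 mm long, 26 mm thick, lying on the bench; origin under its middle, x towards the tip. To be left alone.
- tape: Loose brown-red roll of tape lying flat, 90 mm across, 25 mm high; origin at the centre of its underside. To be left alone.
- spray: Loose white spray bottle with an orange head, 62 mm across, 201 mm tall; origin at the centre of its underside. To be left alone.
Things that resemble listed ones, but are neither listed nor needed, are in the scene too. What is meant by the part that bears blue_module_center is not purple or yellow, and is the larger of those in its own colour.

How it is judged:
By the outcome, as a careful person would: the job done as asked, in the order asked, and still so for the second after the job is handed in, while the arm keeps its last pose, push and grip.
It also fails if it takes over 69 s, if anything falls off the work surface, if the arm or the gripper's body presses on something with over 40 N, if the wrist force passes 120 N, or if a joint passes its speed limit or range.

## Robot

A 6-joint arm with a two-finger parallel gripper is mounted at the origin on the work surface. World frame = base frame: x ahead of the robot, y to its left, z up, the work surface at z = 0. Lengths are in m, angles in rad, forces in N, time in s.
With the tool pointing down it reaches from about 0.25 to 0.85 m from the base axis. Payload 12.5 kg.
Tool frame: the origin (TCP) lies at the very end of the fingers, on their centre line; the grasp point (between the pads) lies 19 mm behind it; z points along the fingers, y is the line along which they close (so a half turn about z gives the same grasp; the last joint's range is limited). The gripper opens to 93 mm and grips with 3 to 60 N. Pads are 15 mm wide; open, the fingers measure 128 mm over their backs; the gripper's body (75 mm by 188 mm) begins 65 mm behind the grasp point.
Start: joints at [1.091, 0.351, 1.652, -0, 1.139, -0.085], TCP at [0.212, 0.508, 0.219] pointing down, gripper open.
Joint ranges: [-2.75, 2.75], [-0.79, 2.1], [0.01, 2.65], [-1.57, 4.71], [0.07, 3.14], [-2.87, 2.87]. Speed limits (rad/s): [2.22, 2.22, 2.79, 3.14, 3.14, 3.14].

## Interface

Orientations are given as a 3x3 rotation matrix whose columns are the frame's x, y, z axes.
In Python, from station import get_state, capture, job_done gives the robot as it stands.
- The arm moves only by the tool drive_tool, never from a script. Its argument "plan" is a list that holds one entry, the list of rows, each a list of 5 numbers: the shift along the tool's x, y, z in mm, then the turn about the tool's z in rad, then the closure, from 0 (fully open) to 1 (shut). In form: [[[dx, dy, dz, turn, jaw], ...]]. A call has 1 to 10 rows; each row shifts and turns the commanded pose from where the row before left it, along the tool's axes as they then stand; what a row does not reach is not made up. A row lasts 1/10 s, in which the tool goes at most 50 mm and 8.59 degrees, less where a joint would pass 70% of its speed; a pose out of reach is approached as far as the arm can. A call is refused whole if a number of a shift passes 50 or a number of a turn 0.15, either way. A call with a gripper value outside its range is refused whole. The fingers move at their own pace and stop on an object; "force" is the grip in N (left out, the last holds). Time passes only in rows, so rows that do not move let the fingers close. It gives the time, the measured TCP pose, the force, the opening and the grip force at its end, in the units of the state.
- get_state(): the state, without advancing time (a new reading comes with each control period).
- capture(name): name is "scene" or "top" or "wrist"; returns a dict with "img" (400x640x3 uint8, blue, green, red), "range_z" (400x640 float32, m along the optical axis (not along the pixel's ray), 0 where there is no reading), "fx", "fy", "cx", "cy" (pixels), "dist" ([k1, k2, p1, p2, k3] as OpenCV has them; the pictures are not rectified), "rvec" (rotation vector, rad) and "tvec" (3), from world to camera coordinates, as OpenCV has them. Camera axes: x right, y down, z forward; pixel columns grow to the right and rows downward; lengths in m; the calibration is good to about 2 mm. A picture is of the moment at which its call begins.
- job_done(): hands the job in; it is judged then, once.
The state is a dict: "t": time; "qpos": joint angles; "qd": joint speeds; "effort": joint torques, N m; "tcp_pos": TCP position; "ee_rot": TCP orientation; "force": force on the tool from outside, world axes, zero at the start; "ft_torque": the same for the moment, N m; "gripper_width": opening from 0.0 (shut) to 1.0 (fully open); "gripper_force": force on a finger pad.
Only numpy, scipy, OpenCV 4.12 (cv2) and the standard library are available. Lean on these libraries where they do the work, as an engineer would, in place of code of your own. Each camera call takes 0.05 s, during which the arm holds its last target. There are 200 camera calls.

## Working session

There is one attempt and no reset: what is moved stays moved. The work goes in short steps, Python scripts to look and compute and a tool call to move; the robot and the scene stay as the last step left them, time stands still between calls to the robot, and variables do not carry over. Pictures are saved under pics/ and viewed, at most 10 in all, crops included, and the job is handed in when it is done.

Besides the shell and the picture viewer there is one more tool, called after "Emit:" by a JSON object that holds its "api" and its "payload". drive_tool: Moves the arm, as the interface text tells. Its arguments: {"type":"object","properties":{"plan":{"type":"array","items":{"type":"array","items":{"type":"array","items":{"type":"number"}}}},"force":{"type":"number"}},"required":["plan"]}

```bash
mkdir -p pics
cat > h.py <<'E'
import numpy as np, cv2
from station import get_state, capture, job_done
def cam(c):
    K=np.array([[c['fx'],0,c['cx']],[0,c['fy'],c['cy']],[0,0,1.]]); R=cv2.Rodrigues(np.array(c['rvec'],float))[0]
    return K,np.array(c['dist'],float),R,np.array(c['tvec'],float).ravel()
def rays(c,px):
    K,d,R,t=cam(c); u=cv2.undistortPoints(np.array(px,float).reshape(-1,1,2),K,d).reshape(-1,2)
    D=np.c_[u,np.ones(len(u))]@R; return -R.T@t,D
def onplane(c,px,z):
    o,D=rays(c,px); return o+D*((z-o[2])/D[:,2])[:,None]
def depthpts(c,px):
    K,d,R,t=cam(c); px=np.array(px,float).reshape(-1,2)
    o,D=rays(c,px); z=c['range_z'][px[:,1].astype(int),px[:,0].astype(int)]
    return o+D*z[:,None]
E
python3 - <<'E'
from h import *
s=get_state(); print(s['t'],s['tcp_pos'],s['ee_rot'],s['force'],s['gripper_width'])
for n in ['scene','top']:
    c=capture(n); cv2.imwrite(f'pics/{n}0.png',c['img']); K,d,R,t=cam(c); print(n,-R.T@t,R[2],c['fx'],d, (c['range_z']>0).mean())
E
```

```text
0.0 [0.21136941 0.50738724 0.21809588] [[-9.23054400e-01  3.84669050e-01 -5.44036570e-04]
 [ 3.84669423e-01  9.23053800e-01 -1.05694553e-03]
 [ 9.56007906e-05 -1.18489246e-03 -9.99999293e-01]] [0.29222215 0.48633462 0.57899309] 1.0003332501433353
scene [ 1.19645069 -0.80537273  1.12167956] [-0.48630829  0.51946152 -0.70261225] 428.4903976214645 [0.03670424 0.         0.         0.         0.        ] 0.9880234375
top [ 0.38732728 -0.07676363  1.2026021 ] [ 0.09138485 -0.00152313 -0.99581449] 374.1233842831913 [-0.00027173  0.          0.          0.          0.        ] 0.9958671875
```

View pics/top0.png

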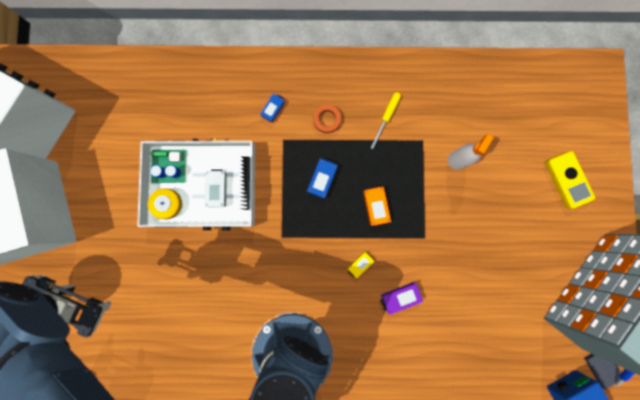

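View pics/scene0.png

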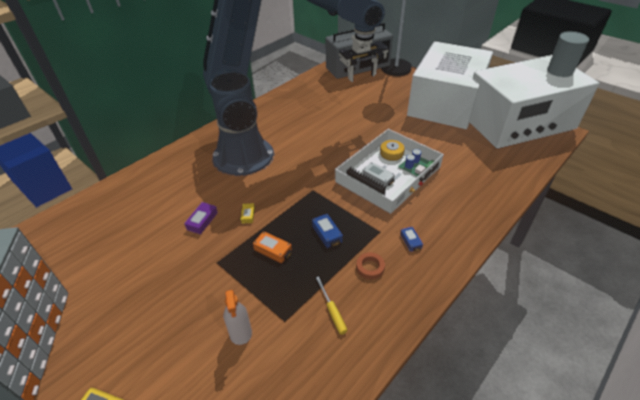

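The top view shows the candidates for the blue module: the blue box on the mat at (322,179), a smaller blue box at (272,108), a purple one at (402,298) and a yellow one at (362,264). I choose (322,179). The orange module is at (377,206), the aluminium one at (215,188) and the heat sink at (245,182).

```bash
cat >> h.py <<'E'
def hsv(c): return cv2.cvtColor(c['img'],cv2.COLOR_BGR2HSV)
E
python3 - <<'E'
from h import *
c=capture('top'); im=c['img']; H=hsv(c)
cv2.imwrite('pics/crop1.png',cv2.resize(im[130:250,130:430],None,fx=2.66,fy=2.66,interpolation=cv2.INTER_CUBIC))
for name,lo,hi in [('blue',(105,120,50),(125,255,255)),('orange',(5,150,120),(17,255,255))]:
    m=cv2.inRange(H,lo,hi); m=cv2.morphologyEx(m,cv2.MORPH_CLOSE,np.ones((3,3)))
    for k in cv2.findContours(m,cv2.RETR_EXTERNAL,cv2.CHAIN_APPROX_NONE)[0]:
        x,y=k[:,0].mean(0)
        if cv2.contourArea(k)>150 and 255<x<430 and y<250:
            P=onplane(c,k.reshape(-1,2),.038); r=cv2.minAreaRect((P[:,:2]*1000).astype(np.float32)); print(name,x,y,r, depthpts(c,[[x,y]]))
print('alu',depthpts(c,[[215,188],[245,182],[165,204]]))
E
```

```text
blue 321.9326923076923 177.9903846153846 ((548.8656005859375, -90.07398986816406), (67.96759033203125, 121.03619384765625), 69.09634399414062) [[ 0.54844735 -0.09010863  0.03920397]]
blue 272.3220338983051 107.23728813559322 ((775.7312622070312, 69.13451385498047), (42.867191314697266, 81.65506744384766), 59.600521087646484) [[0.77916292 0.07100514 0.02684796]]
orange 302.45734388742306 221.1292875989446 ((430.20281982421875, -57.29327392578125), (2029.399658203125, 1100.3214111328125), 89.85362243652344) [[ 0.41380233 -0.02909019  0.00556831]]
alu [[0.51359008 0.24142916 0.04867889]
 [0.53172528 0.14698039 0.05845659]
 [0.46246027 0.39168595 0.05477842]]
```

View pics/crop1.png

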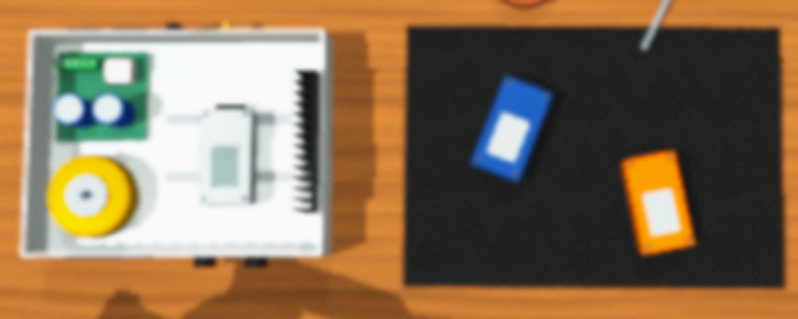

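The close crop shows the aluminium module's connector at its +x (upper) end, and the blue and orange labels sit at the matching end. The blue box on the mat is the larger of the two blues, so it is the right one. I'll move over the tray to look closer with the wrist camera.

Emit:
{"api": "drive_tool", "payload": {"plan": [[[-42,-19,-15,0,0],[-42,-19,-15,0,0],[-42,-19,-15,0,0],[-42,-19,-15,0,0],[-42,-19,-15,0,0],[-42,-19,-15,0,0],[-42,-19,-15,0,0],[-42,-19,-15,0,0],[0,0,0,0,0],[0,0,0,0,0]]]}}

```text
t: 1.15
tcp_pos: [0.4635, 0.2376, 0.3384]
ee_rot: [[-0.922, 0.386, -0.0], [0.386, 0.922, 0.0], [0.0, -0.0, -1.0]]
force: [-0.9, 0.5, -0.5]
gripper_width: 1.001
gripper_force: 0.0
```

Run:
```python
from h import *
s=get_state(); print(s['t'],s['tcp_pos'],s['ee_rot'][:,0],s['force'])
c=capture('wrist'); np.savez('w1.npz',**c); cv2.imwrite('pics/w1.png',c['img']); K,d,R,t=cam(c); print(-R.T@t,R, s['ee_rot'].T@(-R.T@t-s['tcp_pos']))
```

```text
1.15 [0.46346528 0.23757197 0.33837742] [-9.22314204e-01  3.86440592e-01  4.21034715e-04] [-0.87770412  0.46883681 -0.52416201]
[0.38954546 0.26799773 0.50406253] [[ 0.38652721  0.92227737 -0.00107994]
 [ 0.88404334 -0.37016912  0.28538078]
 [ 0.26280048 -0.11126215 -0.95841361]] [ 0.08000481 -0.00052231 -0.16565138]
```

View pics/w1.png

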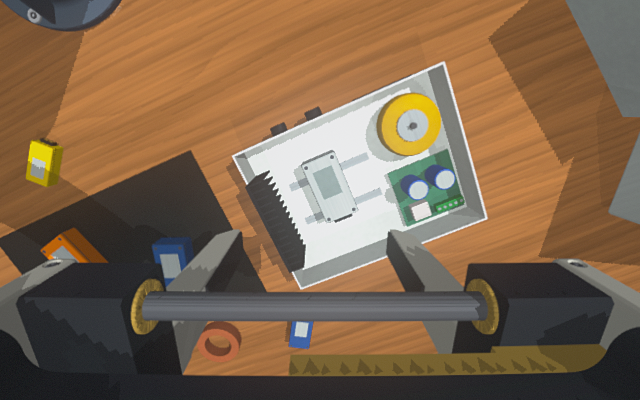

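The wrist view shows the aluminium module at (328,185), with its connector at (345,217) on the far (+x) side. The heat sink is at (275,215). I'll mask the module's top by height.

```bash
cat >> h.py <<'E'
def cloud(c):
    v,u=np.mgrid[0:400,0:640]; px=np.c_[u.ravel(),v.ravel()]
    P=depthpts(c,px).reshape(400,640,3); P[c['range_z']==0]=np.nan; return P
def topbox(c,P,box,zlo,zhi,name=''):
    x0,x1,y0,y1=box
    m=((P[...,0]>x0)&(P[...,0]<x1)&(P[...,1]>y0)&(P[...,1]<y1)&(P[...,2]>zlo)&(P[...,2]<zhi)).astype(np.uint8)
    m=cv2.morphologyEx(m,cv2.MORPH_OPEN,np.ones((3,3)))
    k=max(cv2.findContours(m,cv2.RETR_EXTERNAL,cv2.CHAIN_APPROX_NONE)[0],key=cv2.contourArea)
    f=np.zeros_like(m); cv2.drawContours(f,[k],-1,1,-1); z=np.median(P[...,2][(f*m)>0])
    Q=onplane(c,k.reshape(-1,2),z)[:,:2]*1000
    r=cv2.minAreaRect(Q.astype(np.float32)); print(name,'z',z,'rect',r,'n',f.sum(),'px',k[:,0].mean(0)); return k,r,z
E
python3 - <<'E'
from h import *
c=dict(np.load('w1.npz')); P=cloud(c)
print('floor',np.nanmedian(P[...,2][220:240,310:330]), 'module', P[150:225:8,328,2].round(4))
z=P[...,2]; b=(abs(P[...,0]-.514)<.08)&(abs(P[...,1]-.24)<.06)&(z<.08)
h,e=np.histogram(z[b],np.arange(0,.08,.002)); print(dict(zip((e[:-1]*1000).round(),h)))
topbox(c,P,(.4,.62,.18,.31),.041,.056,'alu')
topbox(c,P,(.35,.7,.1,.5),.063,.074,'rim')
topbox(c,P,(.4,.65,.10,.18),.083,.1,'sink')
E
```

```text
floor 0.009812572742468828 module [0.0089 0.0462 0.0464 0.0454 0.0463 0.0461 0.0449 0.0472 0.0462 0.0462]
{np.float64(0.0): np.int64(0), np.float64(2.0): np.int64(0), np.float64(4.0): np.int64(0), np.float64(6.0): np.int64(110), np.float64(8.0): np.int64(1957), np.float64(10.0): np.int64(1192), np.float64(12.0): np.int64(32), np.float64(14.0): np.int64(2), np.float64(16.0): np.int64(6), np.float64(18.0): np.int64(7), np.float64(20.0): np.int64(4), np.float64(22.0): np.int64(4), np.float64(24.0): np.int64(10), np.float64(26.0): np.int64(5), np.float64(28.0): np.int64(4), np.float64(30.0): np.int64(14), np.float64(32.0): np.int64(38), np.float64(34.0): np.int64(6), np.float64(36.0): np.int64(5), np.float64(38.0): np.int64(13), np.float64(40.0): np.int64(13), np.float64(42.0): np.int64(114), np.float64(44.0): np.int64(1446), np.float64(46.0): np.int64(700), np.float64(48.0): np.int64(7), np.float64(50.0): np.int64(0), np.float64(52.0): np.int64(0), np.float64(54.0): np.int64(0), np.float64(56.0): np.int64(0), np.float64(58.0): np.int64(0), np.float64(60.0): np.int64(0), np.float64(62.0): np.int64(0), np.float64(64.0): np.int64(0), np.float64(66.0): np.int64(0), np.float64(68.0): np.int64(0), np.float64(70.0): np.int64(0), np.float64(72.0): np.int64(0), np.float64(74.0): np.int64(0), np.float64(76.0): np.int64(0)}
alu z 0.045592207208869306 rect ((510.1766662597656, 244.9453125), (111.39073944091797, 59.679561614990234), 0.6061943769454956) n 2279 px [329.66853933 187.03932584]
rim z 0.0685221181493747 rect ((501.7413330078125, 464.2288818359375), (213.91827392578125, 6.583125591278076), 0.5767344832420349) n 545 px [461.30597015 129.        ]
sink z 0.09120138689449273 rect ((526.1578369140625, 143.91390991210938), (160.84152221679688, 28.882795333862305), 0.5862162113189697) n 992 px [276.09907834 230.74884793]
```

The aluminium module measures 111×60 mm with its top at 0.046, centred at (510.2, 244.9) mm with 0.6° yaw, and the sink gives the same yaw. All of this fits the stated sizes. Next I'll view the mat.

Emit:
{"api": "drive_tool", "payload": {"plan": [[[-26,-34.5,0,0,0],[-26,-34.5,0,0,0],[-26,-34.5,0,0,0],[-26,-34.5,0,0,0],[-26,-34.5,0,0,0],[-26,-34.5,0,0,0],[-26,-34.5,0,0,0],[-26,-34.5,0,0,0],[-26,-34.5,0,0,0],[0,0,0,0,0]]]}}

```text
t: 2.2
tcp_pos: [0.5601, -0.1408, 0.3373]
ee_rot: [[-0.922, 0.386, -0.002], [0.386, 0.922, -0.0], [0.002, -0.001, -1.0]]
force: [-0.0, 0.8, -0.3]
gripper_width: 1.0
gripper_force: 0.0
```

Run:
```python
from h import *
s=get_state(); print(s['t'],s['tcp_pos'],s['ee_rot'][:,0],s['force'],s['qpos'])
c=capture('wrist'); np.savez('w2.npz',**c); cv2.imwrite('pics/w2.png',c['img']); P=cloud(c)
topbox(c,P,(.45,.65,-.17,-.02),.032,.045,'blue')
topbox(c,P,(.36,.56,-.34,-.18),.032,.045,'orange')
```

```text
2.2 [ 0.56013261 -0.14082268  0.33731698] [-0.92236447  0.38631789  0.00150736] [-0.02499859  0.79117096 -0.25683006] [-3.26590090e-01  3.12465873e-01  1.41269925e+00 -6.56057533e-04
  1.41798412e+00 -1.50064993e+00]
blue z 0.03753901515606106 rect ((546.9188232421875, -90.88961791992188), (59.77091598510742, 111.69422149658203), 68.72674560546875) n 2536 px [340.37864078 143.2184466 ]
orange z 0.037624133788002945 rect ((461.33184814453125, -262.60919189453125), (110.49689483642578, 60.93939208984375), 11.645724296569824) n 2530 px [222.70857143 135.28571429]
```

View pics/w2.png

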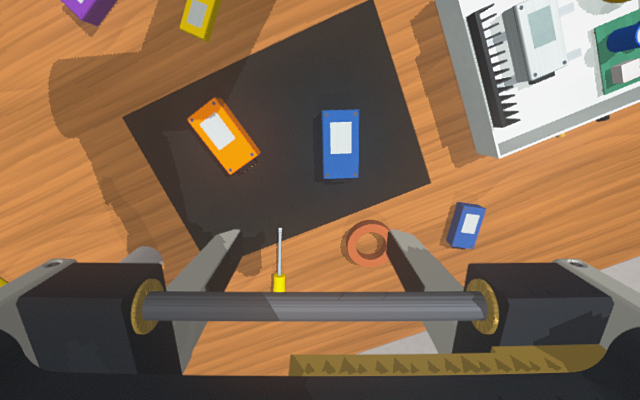

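Both boxes measure about 112×60 mm with tops near 0.038, which fits. The orange connector is visible at (250,168), on its +x end. The blue label is at (340,137), with the connector end expected at about (340,183). I'll check that by depth.

Run:
```python
from h import *
c=dict(np.load('w2.npz')); P=cloud(c)
for n,cx,cy,a in [('blue',.5469,-.0909,-21.27),('orange',.4613,-.2626,11.65)]:
    a=np.radians(a); e=np.array([np.cos(a),np.sin(a)]); q=P[...,:2]-[cx,cy]; u=q@e; v=q@[-e[1],e[0]]
    for s in (1,-1):
        b=(abs(v)<.012)&(s*u>.058)&(s*u<.064); print(n,s,np.percentile(P[...,2][b],[10,50,90]).round(4),b.sum())
s=get_state();R=s['ee_rot']; print(R.T@(np.array([.5469,-.0909,.0105])-s['tcp_pos']))
```

```text
blue 1 [0.0238 0.0246 0.0257] 38
blue -1 [0.0004 0.0013 0.0024] 53
orange 1 [0.0236 0.0248 0.026 ] 46
orange -1 [0.0029 0.0031 0.0032] 3
[0.02973812 0.03914294 0.32706946]
```

The connectors are at +x on both boxes. Descending on blue.

Emit:
{"api": "drive_tool", "payload": {"plan": [[[15,20,30,0,0],[15,19,40,0,0],[0,0,45,-0.0255,0],[0,0,45,0,0],[0,0,45,0,0],[0,0,40,0,0],[0,0,22,0,0],[0,0,5,0,0],[0,0,0,0,0]]], "force": 30}}

```text
t: 3.15
tcp_pos: [0.5469, -0.0895, 0.0667]
ee_rot: [[-0.933, 0.359, -0.001], [0.359, 0.933, 0.0], [0.001, 0.0, -1.0]]
force: [-0.1, 0.3, 1.2]
gripper_width: 0.998
gripper_force: 0.0
```

Run:
```python
from h import *
s=get_state();R=s['ee_rot']; print(R.T@(np.array([.5469,-.0909,.0105])-s['tcp_pos']),s['tcp_pos'],np.degrees(np.arctan2(R[1,0],R[0,0])),R[2],s['force'],s['ft_torque'])
```

```text
[-0.00058182 -0.00131603  0.05618637] [ 0.54687871 -0.0894827   0.06668692] 158.93380850524107 [ 9.34600945e-04  1.97219033e-05 -9.99999563e-01] [-0.14218875  0.26712151  1.17684599] [-0.02379082 -0.00211785 -0.02569155]
```

Emit:
{"api": "drive_tool", "payload": {"plan": [[[-0.5,-1.3,25,0.003,0],[0,0,22,0,0],[0,0,9,0,0.2],[0,0,0,0,0.3],[0,0,0,0,0.4],[0,0,0,0,0.6],[0,0,0,0,0.6],[0,0,0,0,0.6],[0,0,0,0,0.6]]], "force": 30}}

```text
t: 4.05
tcp_pos: [0.548, -0.0922, 0.0119]
ee_rot: [[-0.931, 0.364, 0.002], [0.364, 0.931, -0.0], [-0.002, 0.001, -1.0]]
force: [0.0, 4.0, 7.4]
gripper_width: 0.645
gripper_force: 30.0
```

Emit:
{"api": "drive_tool", "payload": {"plan": [[[0,0,-8,0,0.6],[0,0,-25,0,0.6],[0,0,-40,0,0.6],[0,0,-45,0,0.6],[0,0,-45,0,0.6],[0,0,-20,0,0.6],[0,0,-5,0,0.6],[0,0,0,0,0.6],[0,0,0,0,0.6]]], "force": 45}}

```text
t: 4.95
tcp_pos: [0.5462, -0.0922, 0.197]
ee_rot: [[-0.931, 0.364, -0.003], [0.364, 0.931, 0.001], [0.003, -0.0, -1.0]]
force: [-0.3, 0.3, -5.1]
gripper_width: 0.638
gripper_force: 45.0
```

```bash
cat >> h.py <<'E'
def held(c,s):
    # box top seen in tool frame
    P=cloud(c); R=s['ee_rot']; T=(P-s['tcp_pos'])@R
    m=(abs(T[...,1])<.034)&(T[...,0]>-.075)&(T[...,0]<.075)&(T[...,2]>-.045)&(T[...,2]<-.01)
    Q=T[m]; print('n',len(Q),'x',np.percentile(Q[:,0],[1,50,99]).round(4),'z',np.percentile(Q[:,2],[5,50,95]).round(4))
    A=np.c_[Q[:,0],Q[:,1],np.ones(len(Q))]; g=abs(Q[:,2]-np.median(Q[:,2]))<.004
    print('plane',np.linalg.lstsq(A[g],Q[g,2],rcond=None)[0]); return m,T
E
python3 - <<'E'
from h import *
s=get_state();R=s['ee_rot']; print(s['tcp_pos'],np.degrees(np.arctan2(R[1,0],R[0,0])),s['force'],s['ft_torque'],s['gripper_width'])
c=capture('wrist'); np.savez('w3.npz',**c); m,T=held(c,s)
im=c['img'].copy(); im[cv2.morphologyEx(m.astype(np.uint8),cv2.MORPH_GRADIENT,np.ones((3,3)))>0]=(0,255,0); cv2.imwrite('pics/w3.png',im)
E
```

```text
[ 0.54615589 -0.09217225  0.19698288] 158.66428169660605 [-0.34170308  0.31794834 -5.12504871] [ 0.00988982 -0.04582628 -0.01147251] 0.6382875979692412
n 17594 x [-0.0521  0.0173  0.057 ] z [-0.0272 -0.0258 -0.0239]
plane [-9.27291801e-05  1.26719292e-03 -2.57082042e-02]
```

View pics/w3.png

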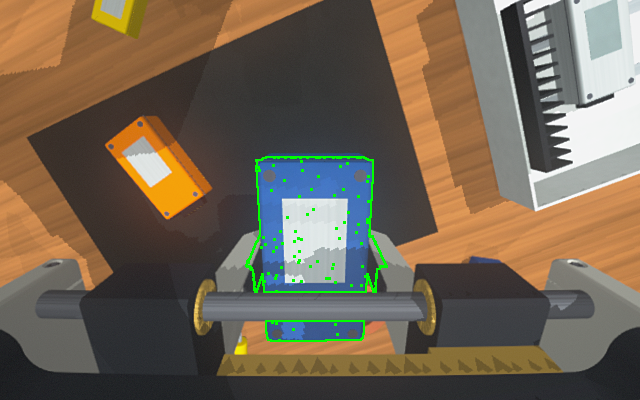

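The held blue box is level, with its top 25.7 mm behind the TCP. It spans rows 157–341 and columns 257–373. I'll get its offset and yaw in the grip from the edges.

```bash
cat >> h.py <<'E'
def inhand(c,s,zt):
    P=cloud(c); R=s['ee_rot']; T=(P-s['tcp_pos'])@R
    m=(abs(T[...,1])<.036)&(abs(T[...,0])<.08)&(abs(T[...,2]-zt)<.006)
    o,_=rays(c,[[0,0]]); 
    def pl(px):
        o,D=rays(c,px); o=(o-s['tcp_pos'])@R; D=D@R; return o+D*((zt-o[2])/D[:,2])[:,None]
    V,U=np.nonzero(m); ends={}
    cols=range(275,362,3); rowsr=range(172,225,3)
    a=pl([[u,V[U==u].min()-.5] for u in cols]); b=pl([[u,V[U==u].max()+.5] for u in cols])
    l=pl([[U[V==v].min()-.5,v] for v in rowsr]); r=pl([[U[V==v].max()+.5,v] for v in rowsr])
    med=np.median
    fa=np.polyfit(a[:,1],a[:,0],1); fl=np.polyfit(l[:,0],l[:,1],1); fr=np.polyfit(r[:,0],r[:,1],1)
    print('xend+',med(a[:,0]),'xend-',med(b[:,0]),'len',med(a[:,0])-med(b[:,0]),'ycentre',(med(l[:,1])+med(r[:,1]))/2,'width',abs(med(l[:,1])-med(r[:,1])))
    print('yaw deg in tool: end',np.degrees(-fa[0]),'sides',np.degrees(fl[0]),np.degrees(fr[0]))
E
python3 - <<'E'
from h import *
inhand(dict(np.load('w3.npz')),get_state(),-.0257)
E
```

```text
xend+ 0.0580278078146924 xend- -0.053588698347050615 len 0.11161650616174301 ycentre -0.000704296503171541 width 0.05881474263265479
yaw deg in tool: end -0.08129659050095615 sides 0.0063443459454238715 0.1414928004725846
```

Emit:
{"api": "drive_tool", "payload": {"plan": [[[0,0,0,-0.128,0.6],[0,0,0,-0.128,0.6],[0,0,0,-0.127,0.6],[2,20,0,0,0.6],[4.4,45,0,0,0.6],[5,45,0,0,0.6],[5,45,0,0,0.6],[5,45,0,0,0.6],[5,45,0,0,0.6],[4,45,0,0,0.6]]]}}

```text
t: 6.0
tcp_pos: [0.5125, 0.199, 0.1972]
ee_rot: [[-1.0, -0.011, -0.002], [-0.011, 1.0, -0.001], [0.002, -0.001, -1.0]]
force: [1.5, -0.9, -4.3]
gripper_width: 0.642
gripper_force: 45.0
```

Emit:
{"api": "drive_tool", "payload": {"plan": [[[0,35,0,0,0.6],[0,12.5,0,0,0.6],[0,0,30,0,0.6],[0,0,30,0,0.6],[0,0,10,0,0.6],[0,0,0,0,0.6],[0,0,0,0,0.6],[0,0,0,0,0.6]]]}}

```text
t: 6.8
tcp_pos: [0.5139, 0.2449, 0.13]
ee_rot: [[-1.0, -0.01, 0.002], [-0.01, 1.0, 0.001], [-0.002, 0.001, -1.0]]
force: [0.1, 0.7, -4.1]
gripper_width: 0.647
gripper_force: 45.0
```

Run:
```python
from h import *
s=get_state();R=s['ee_rot']; print(s['t'],s['tcp_pos'],180-np.degrees(np.arctan2(R[1,0],-R[0,0])),R[:,2],s['force'])
c=capture('wrist'); np.savez('w4.npz',**c); inhand(c,s,-.0257); cv2.imwrite('pics/w4.png',c['img'])
print('to go mm',R.T@(np.array([.5123,.2449,.0563])-s['tcp_pos'])*1000)
```

```text
6.8 [0.5138576  0.24489268 0.12998352] 180.59619809112954 [ 1.96827033e-03  7.19557272e-04 -9.99997804e-01] [ 0.06648665  0.65411758 -4.06296259]
xend+ 0.058237896292085096 xend- -0.05248307381080336 len 0.11072097010288845 ycentre -0.0005071100957877665 width 0.05876055313352857
yaw deg in tool: end 0.13502761972071015 sides -0.002235099255076186 0.14884095185159338
to go mm [ 1.70300969e+00 -2.79816576e-02  7.36802929e+01]
```

View pics/w4.png

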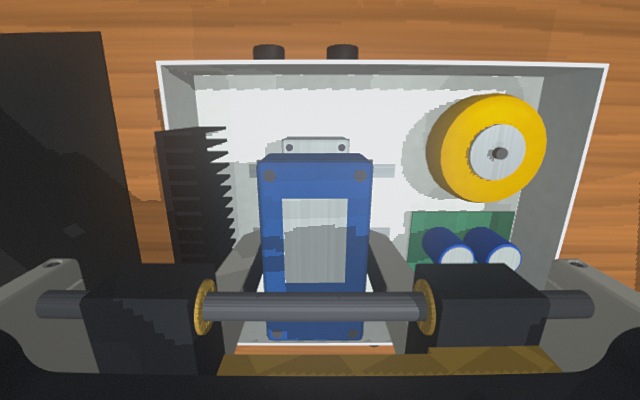

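The wrist view shows the blue box, with its rear edge at row 157, above the aluminium one, whose visible rear end is at (316,145). I'll descend to about 8 mm above it and compare the edges.

Emit:
{"api": "drive_tool", "payload": {"plan": [[[1.2,0,20,0,0.6],[0,0,25,0,0.6],[0,0,15,0,0.6],[0,0,5,0,0.6],[0,0,0,0,0.6],[0,0,0,0,0.6],[0,0,0,0,0.6],[0,0,0,0,0.6]]]}}

```text
t: 7.65
tcp_pos: [0.5123, 0.245, 0.0644]
ee_rot: [[-1.0, -0.011, 0.001], [-0.011, 1.0, 0.0], [-0.001, 0.0, -1.0]]
force: [0.1, 0.1, -3.8]
gripper_width: 0.644
gripper_force: 45.0
```

Run:
```python
from h import *
for i in range(3):
    c=capture('wrist'); s=get_state();R=s['ee_rot']; print(s['tcp_pos'],180-np.degrees(np.arctan2(R[1,0],-R[0,0])),R[:,2],s['force'])
inhand(c,s,-.0257)
P=cloud(c); 
# points of alu lid/side beyond the blue end, heights
m=(abs(P[...,1]-.2449)<.028)&(P[...,0]>.43)&(P[...,0]<.50)
for z0,z1 in [(.075,.095),(.04,.055),(.015,.04)]:
    k=m&(P[...,2]>z0)&(P[...,2]<z1); x=P[...,0][k]; print(z0,k.sum(),np.percentile(x,[0,1,5,10]).round(4) if k.any() else '')
im=c['img'][120:360,220:420]; cv2.imwrite('pics/w5.png',cv2.resize(im,None,fx=2.5,fy=2.5,interpolation=cv2.INTER_CUBIC))
```

```text
[0.51214226 0.24493317 0.06420483] 180.61599189147694 [ 8.53116716e-04  3.11210701e-04 -9.99999588e-01] [ 1.08241874 -0.57254686 -3.89579446]
[0.51204106 0.24491141 0.06404349] 180.6141337491771 [ 5.80652982e-04  2.24518680e-04 -9.99999806e-01] [ 0.12649034 -0.81135174 -3.70698185]
[0.51200443 0.24486837 0.06393978] 180.61165163162443 [ 4.16862963e-04  1.76140623e-04 -9.99999898e-01] [-0.02681564 -1.18058941 -4.72670252]
xend+ 0.05816709700914735 xend- -0.05266078964933707 len 0.11082788665848442 ycentre -0.0004940036980588345 width 0.05884242750161772
yaw deg in tool: end -0.09330966250801212 sides -0.13425107942045386 0.14401055450774788
0.075 9253 [0.4543 0.4546 0.4552 0.457 ]
0.04 250 [0.4547 0.4548 0.4549 0.455 ]
0.015 310 [0.4546 0.4547 0.4548 0.4549]
```

View pics/w5.png

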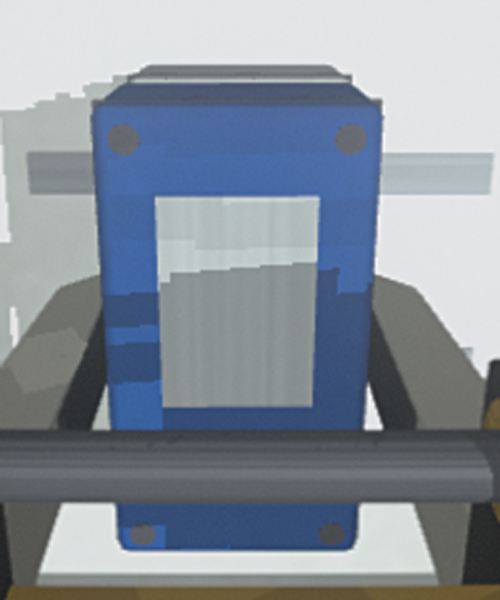

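The depth data puts the blue end face at x=0.4545 and the aluminium one at 0.4547, so they are flush. Lowering gently.

Emit:
{"api": "drive_tool", "payload": {"plan": [[[0,0,3,0,0.6],[0,0,2,0,0.6],[0,0,1,0,0.6],[0,0,0.5,0,0.6],[0,0,0,0,0.6],[0,0,0,0,0.6],[0,0,0,0,0.6]]]}}

```text
t: 8.5
tcp_pos: [0.5119, 0.2449, 0.0572]
ee_rot: [[-1.0, -0.011, 0.0], [-0.011, 1.0, 0.0], [-0.0, 0.0, -1.0]]
force: [0.2, 0.1, -3.8]
gripper_width: 0.643
gripper_force: 45.0
```

Emit:
{"api": "drive_tool", "payload": {"plan": [[[0,0,0.5,0,0.6],[0,0,0.4,0,0.6],[0,0,0,0,0.6],[0,0,0,0,0.6],[0,0,0,0,0.6]]]}}

```text
t: 9.0
tcp_pos: [0.5119, 0.2448, 0.0563]
ee_rot: [[-1.0, -0.011, 0.0], [-0.011, 1.0, 0.0], [-0.0, 0.0, -1.0]]
force: [-0.1, -0.3, -3.7]
gripper_width: 0.645
gripper_force: 45.0
```

Emit:
{"api": "drive_tool", "payload": {"plan": [[[0,0,0.5,0,0.6],[0,0,0,0,0.6],[0,0,0.4,0,0.6],[0,0,0,0,0.6],[0,0,0,0,0.6]]]}}

```text
t: 9.5
tcp_pos: [0.5119, 0.2448, 0.0559]
ee_rot: [[-1.0, -0.011, 0.0], [-0.011, 1.0, 0.0], [-0.0, 0.0, -1.0]]
force: [-3.7, -2.3, 6.0]
gripper_width: 0.641
gripper_force: 45.0
```

Contact. Releasing with the grip eased off first.

Emit:
{"api": "drive_tool", "payload": {"plan": [[[0,0,0,0,0.4],[0,0,0,0,0.34],[0,0,0,0,0.3],[0,0,0,0,0.2],[0,0,0,0,0.1],[0,0,0,0,0.1],[0,0,0,0,0.1]]], "force": 5}}

```text
t: 10.2
tcp_pos: [0.5119, 0.2448, 0.0553]
ee_rot: [[-1.0, -0.011, 0.0], [-0.011, 1.0, 0.0], [-0.0, 0.0, -1.0]]
force: [-0.4, 0.3, -0.7]
gripper_width: 0.896
gripper_force: 0.0
```

Run:
```python
from h import *
s=get_state(); print(s['tcp_pos'],s['gripper_width'],s['force'])
```

```text
[0.51189976 0.24483055 0.0553053 ] 0.895770115279902 [-0.36345506  0.30239461 -0.68423159]
```

Emit:
{"api": "drive_tool", "payload": {"plan": [[[0,0,-10,0,0.1],[0,0,-30,0,0.1],[0,0,-45,0,0],[0,0,-45,0,0],[0,0,-45,0,0],[0,0,-45,0,0],[0,0,-20,0,0],[0,0,-5,0,0],[0,0,0,0,0],[0,0,0,0,0]]]}}

```text
t: 11.2
tcp_pos: [0.5113, 0.2446, 0.2989]
ee_rot: [[-1.0, -0.011, -0.002], [-0.011, 1.0, -0.001], [0.002, -0.001, -1.0]]
force: [0.6, 0.5, -1.3]
gripper_width: 0.999
gripper_force: 0.0
```

Run:
```python
from h import *
c=capture('wrist'); s=get_state(); R=s['ee_rot']; print(s['t'],s['tcp_pos'],R[:,2],180-np.degrees(np.arctan2(R[1,0],-R[0,0]))); cv2.imwrite('pics/w6.png',c['img']); P=cloud(c)
topbox(c,P,(.4,.62,.18,.31),.075,.09,'blue')
topbox(c,P,(.4,.65,.10,.18),.083,.1,'sink')
```

```text
11.25 [0.51133829 0.24460581 0.29871083] [-2.51304989e-03 -9.20982068e-04 -9.99996418e-01] 180.61084653971474
blue z 0.08153614108933721 rect ((509.48907470703125, 244.0909881591797), (110.92395782470703, 59.5736198425293), 0.614911675453186) n 3450 px [314.83057851 170.8677686 ]
sink z 0.09128395129827285 rect ((519.9006958007812, 143.690185546875), (146.31002807617188, 28.725263595581055), 0.6858335137367249) n 1190 px [240.12698413 183.74801587]
```

View pics/w6.png

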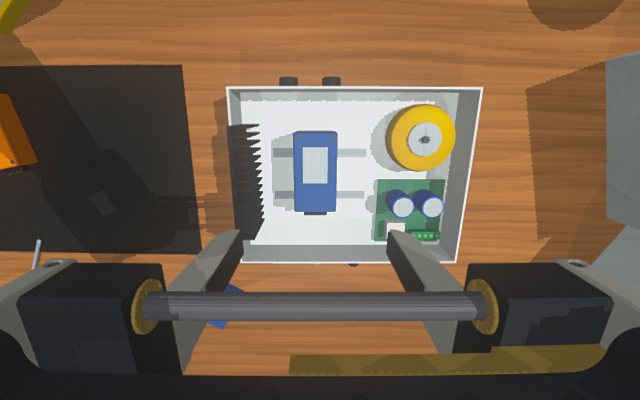

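The blue module is seated at (509.5, 244.1) mm with its top at 0.082 and yaw 0.6°, within 1 mm of flush. Now to the orange module.

Emit:
{"api": "drive_tool", "payload": {"plan": [[[4.6,-30,0,0,0],[4.6,-44,0,0,0],[4.6,-44,0,0,0],[4.6,-44,0,0,0],[4.6,-44,0,0,0],[4.6,-44,0,0,0],[4.6,-44,0,0,0],[4.6,-44,0,0,0],[4.6,-44,0,0,0],[4.6,-44,0,0,0]]]}}

```text
t: 12.25
tcp_pos: [0.4696, -0.1833, 0.2992]
ee_rot: [[-1.0, -0.011, -0.002], [-0.011, 1.0, 0.001], [0.002, 0.001, -1.0]]
force: [1.8, 0.3, 0.2]
gripper_width: 1.002
gripper_force: 0.0
```

Emit:
{"api": "drive_tool", "payload": {"plan": [[[4.6,-44,0,0,0],[4.6,-36.7,0,0,0],[0,0,20,-0.097,0],[0,0,40,-0.096,0],[0,0,45,0,0],[0,0,45,0,0],[0,0,45,0,0],[0,0,25,0,0],[0,0,5,0,0],[0,0,0,0,0]]]}}

```text
t: 13.25
tcp_pos: [0.4617, -0.2621, 0.0747]
ee_rot: [[-0.979, -0.202, -0.002], [-0.202, 0.979, 0.001], [0.001, 0.002, -1.0]]
force: [0.8, -0.0, 0.8]
gripper_width: 0.998
gripper_force: 0.0
```

Run:
```python
from h import *
c=capture('wrist'); s=get_state(); R=s['ee_rot']; print(s['t'],s['tcp_pos'],R[:,2],np.degrees(np.arctan2(R[1,0],R[0,0]))%360); P=cloud(c)
topbox(c,P,(.36,.56,-.34,-.18),.032,.045,'orange')
print(R.T@(np.array([.4613,-.2626,.0105])-s['tcp_pos'])*1000)
```

```text
13.3 [ 0.46232205 -0.26261663  0.0758605 ] [ 1.55672379e-04 -1.58726496e-04 -9.99999975e-01] 191.67541832292545
orange z 0.03757782272150338 rect ((459.65289306640625, -263.87335205078125), (110.34829711914062, 59.21607208251953), 11.643725395202637) n 10485 px [313.18881119 212.58974359]
[ 1.00540576  0.23533377 65.3603388 ]
```

Emit:
{"api": "drive_tool", "payload": {"plan": [[[1.5,0,25,0,0],[0,0,25,0,0],[0,0,11,0,0.1],[0,0,4,0,0.2],[0,0,0,0,0.3],[0,0,0,0,0.4],[0,0,0,0,0.6],[0,0,0,0,0.6],[0,0,0,0,0.6],[0,0,0,0,0.6]]], "force": 45}}

```text
t: 14.3
tcp_pos: [0.4612, -0.2631, 0.0114]
ee_rot: [[-0.979, -0.202, 0.001], [-0.202, 0.979, -0.001], [-0.001, -0.001, -1.0]]
force: [-0.9, 1.5, 5.7]
gripper_width: 0.639
gripper_force: 45.0
```

Emit:
{"api": "drive_tool", "payload": {"plan": [[[0,0,-8,0,0.6],[0,0,-25,0,0.6],[0,0,-40,0,0.6],[0,0,-45,0,0.6],[0,0,-45,0,0.6],[0,0,-20,0,0.6],[0,0,-5,0,0.6],[0,0,0,0,0.6],[0,0,0,0,0.6],[0,0,0,0,0.6]]]}}

```text
t: 15.3
tcp_pos: [0.46, -0.2623, 0.1968]
ee_rot: [[-0.979, -0.202, -0.002], [-0.202, 0.979, 0.002], [0.002, 0.002, -1.0]]
force: [0.7, -0.1, -3.8]
gripper_width: 0.642
gripper_force: 45.0
```

Run:
```python
from h import *
c=capture('wrist'); s=get_state(); R=s['ee_rot']; print(s['t'],s['tcp_pos'],R[:,2],np.degrees(np.arctan2(R[1,0],R[0,0]))%360,s['force'],s['gripper_width'],s['qpos'][5])
held(c,s); inhand(c,s,-.0257)
```

```text
15.35 [ 0.46014702 -0.26241447  0.19698041] [-0.00200533  0.00137877 -0.99999704] 191.67223486599966 [-0.46644872 -0.22532021 -2.56777795] 0.6412693802591503 -2.3806830510711303
n 17628 x [-0.0528  0.0166  0.0564] z [-0.0275 -0.026  -0.0242]
plane [ 0.00010235 -0.00013847 -0.02598815]
xend+ 0.05745073052194223 xend- -0.054368028678884586 len 0.11181875920082682 ycentre -0.0002636722542581141 width 0.058926529636177796
yaw deg in tool: end -0.1532953534253113 sides 0.2496369531314578 -0.14333909800230044
```

Emit:
{"api": "drive_tool", "payload": {"plan": [[[0,0,-5,0.097,0.6],[0,0,-5,0.096,0.6],[-4.7,25,0,0,0.6],[-4.7,42,0,0,0.6],[-4.7,42,0,0,0.6],[-4.7,42,0,0,0.6],[-4.7,42,0,0,0.6],[-4.7,42,0,0,0.6],[-4.7,42,0,0,0.6],[-4.7,42,0,0,0.6]]]}}

```text
t: 16.35
tcp_pos: [0.4945, 0.0584, 0.2077]
ee_rot: [[-1.0, -0.011, -0.001], [-0.011, 1.0, -0.0], [0.001, -0.0, -1.0]]
force: [1.4, -0.4, -3.2]
gripper_width: 0.642
gripper_force: 45.0
```

Emit:
{"api": "drive_tool", "payload": {"plan": [[[-4.7,42,0,0,0.6],[-4.7,42,0,0,0.6],[-4.7,42,0,0,0.6],[-4.7,40,0,0,0.6],[-0.2,21.6,0,0,0.6],[0,0,0,0,0.6],[0,0,0,0,0.6],[0,0,0,0,0.6],[0,0,0,0,0.6],[0,0,0,0,0.6]]]}}

```text
t: 17.35
tcp_pos: [0.5119, 0.2437, 0.2084]
ee_rot: [[-1.0, -0.01, 0.0], [-0.01, 1.0, -0.0], [-0.0, -0.0, -1.0]]
force: [0.6, 0.4, -3.6]
gripper_width: 0.643
gripper_force: 45.0
```

Run:
```python
from h import *
c=capture('wrist'); s=get_state(); R=s['ee_rot']; print(s['t'],s['tcp_pos'],R[:,2],np.degrees(np.arctan2(R[1,0],R[0,0]))%360,s['force'])
inhand(c,s,-.0259)
print(R.T@(np.array([.5113,.2447,.1068])-s['tcp_pos'])*1000)
```

```text
17.4 [0.5119467  0.24383954 0.20842166] [ 1.09444928e-04  1.00510738e-05 -9.99999994e-01] 180.5625411317928 [-0.10801652 -0.85086346 -3.07864528]
xend+ 0.057282008602597 xend- -0.054542794662539404 len 0.11182480326513641 ycentre -0.0006100908036317625 width 0.05891360415646344
yaw deg in tool: end -0.12169701813436266 sides 0.26058059395381417 -0.1410806815976826
[  0.64935422   0.86585634 101.62159603]
```

Descending in two stages, to about 15 mm above blue.

Emit:
{"api": "drive_tool", "payload": {"plan": [[[0.6,0.6,20,0,0.6],[0,0,30,0,0.6],[0,0,25,0,0.6],[0,0,12,0,0.6],[0,0,8,0,0.6],[0,0,4,0,0.6],[0,0,1,0,0.6],[0,0,0,0,0.6],[0,0,0,0,0.6],[0,0,0,0,0.6]]]}}

```text
t: 18.4
tcp_pos: [0.5114, 0.2451, 0.1088]
ee_rot: [[-1.0, -0.011, 0.001], [-0.011, 1.0, 0.0], [-0.001, 0.0, -1.0]]
force: [0.7, -0.7, -3.5]
gripper_width: 0.642
gripper_force: 45.0
```

Run:
```python
from h import *
c=capture('wrist'); s=get_state(); R=s['ee_rot']; print(s['t'],s['tcp_pos'],R[:,2],np.degrees(np.arctan2(R[1,0],R[0,0]))%360,s['force'])
inhand(c,s,-.0259)
P=cloud(c); H=hsv(c); m=(abs(P[...,1]-.2449)<.02)&(P[...,0]>.44)&(P[...,0]<.50)
for n,lo,hi,zl,zh in [('orange',5,17,.09,.14),('blue',105,125,.05,.09)]:
    k=m&(H[...,0]>=lo)&(H[...,0]<=hi)&(H[...,1]>100)&(P[...,2]>zl)&(P[...,2]<zh); print(n,k.sum(),np.percentile(P[...,0][k],[0,5,50]).round(4),np.percentile(P[...,2][k],[1,50,99]).round(4))
cv2.imwrite('pics/w7.png',c['img'])
```

```text
18.45 [0.51139756 0.24511277 0.10877417] [ 6.85489279e-04  2.78254772e-04 -9.99999726e-01] 180.61382810135598 [ 0.05955895  0.44886267 -2.97396207]
xend+ 0.057219250074876674 xend- -0.05471360027873935 len 0.11193285035361603 ycentre -0.00047795756903959083 width 0.05898482361250617
yaw deg in tool: end -0.05505966185580329 sides -0.05492234356928697 -0.15360122493506012
orange 3975 [0.4548 0.4552 0.4643] [0.1042 0.1349 0.1364]
blue 234 [0.4555 0.4557 0.4567] [0.0795 0.0812 0.0829]
```

View pics/w7.png

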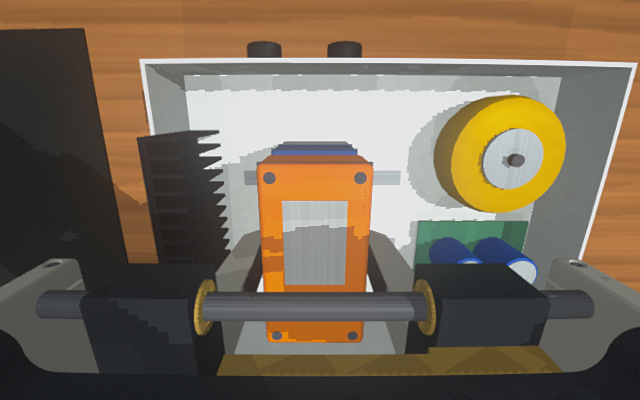

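The wrist view shows orange (top at rows 157–341) straight above blue, whose edge is at (316,152). Heights put the gap at about 17 mm, so I'll lower a touch and settle.

Emit:
{"api": "drive_tool", "payload": {"plan": [[[0,0,0.7,0,0.6],[0,0,0.5,0,0.6],[0,0,0,0,0.6],[0,0,0,0,0.6],[0,0,0,0,0.6],[0,0,0,0,0.6],[0,0,0,0,0.6],[0,0,0,0,0.6],[0,0,0,0,0.6],[0,0,0,0,0.6]]]}}

```text
t: 19.45
tcp_pos: [0.5112, 0.245, 0.1071]
ee_rot: [[-1.0, -0.011, -0.0], [-0.011, 1.0, -0.0], [0.0, -0.0, -1.0]]
force: [0.1, 0.4, -2.6]
gripper_width: 0.641
gripper_force: 45.0
```

Run:
```python
from h import *
s=get_state(); print(s['t'],s['tcp_pos'],s['qd'].round(3),s['gripper_force'],s['force'])
if abs(s['tcp_pos'][2]-.1068)<.0015: print(job_done())
```

```text
19.45 [0.51117224 0.24503744 0.1071395 ] [-0.     0.    -0.001  0.001  0.    -0.002] 44.998220801353455 [ 0.14540044  0.404187   -2.62378973]
the job is handed in; nothing more can be done
None
```

I set the blue module on the aluminium one, flush within about 1 mm and let go, and the arm is holding the orange module level and square about 15 mm above it, connector ends the same way; the job was handed in at 19.5 s.

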